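Take the large egg from the egg box and hold it on its side over the bowl

TASK

Fold the lid of the egg box back until it stands about upright and leave it standing there (not laid right back: a jar stands behind it). Then draw the large egg out of its cup, carry it over the bowl, turn it onto its side as if to crack it, roughly level is enough, and finish still holding it there gently, a few centimetres above the middle of the bowl and touching nothing but the fingers. Grip the egg lightly, never drop it or lay it down, and leave the two small eggs, the bowl and the jar where they are.

Things in the scene. Friction and masses are not known exactly. Their poses are not given: they have to be found in the camera images.
- egg_box: Fixed white egg box, 132 (x) x 256 (y) x 36 mm high; flat top with 2 x 4 round cups, 35 mm wide, at x = -29 (front) and +29, y = -87, -29, +29, +87 mm. Origin: centre of its underside; z up, x towards the hinge side, y along its length. Large egg and a small egg: front cups y = -87 and +29, in either order; other small egg: rear cup y = +87; rest empty.
- lid (a joint): Lid angle, rad: 0 shut, pi/2 upright, stop at 2.6; starts 0.8 to 1.1, half open. Stiff hinge: 0.14 N m moves it, it stays where it is left. The lid is a pale grey inverted tray, 132 x 256 mm, 58 mm deep, 3 mm walls, hinged along the rear top edge of the box; upright, its depth lies behind the hinge and its rim stands 132 mm above it.
- hinge (a point): Middle of the hinge line: in the box's frame at x = +66, y = 0, z = 36 mm. Axes as the egg box's; the hinge runs along y. Opening lifts the lid's front rim up and back, towards +x of the box.
- lid_rim (a point): Middle of the lid's front rim (the edge that meets the box when shut), 132 mm from the hinge line. A lifting tab, 70 mm wide and 4 mm thick, projects 17 mm beyond it, in the plane of the rim. A finger with its tip below the tab's edge, pressed against it from the front, swings the lid up and back.
- egg_large: The large brown egg, 62 mm long and 46 mm across, about 70 g, standing point down; it breaks at a grip over 50 N. Origin at the centre of its widest section, 34 mm above its point and 28 mm below its blunt end; while it stands in the cup this is 22 mm above the top of the box. Its z axis runs along its length, up at the start; on its side means this axis is level.
- egg_small_1: Small brown egg, 48 mm long and 37 mm across, standing point down in a cup (its widest section 9 mm above the top of the box). Leave alone.
- egg_small_2: Another small egg like it. Leave alone.
- bowl: Green round bowl, 150 mm across the rim, 65 mm high, loose on the worktop. Origin at the centre of its underside.
- jar: Squat clear jar with a green screw lid, 75 mm across, 103 mm high, loose, standing behind the egg box. Origin at the centre of its underside. Leave alone.
Things that resemble listed ones, but are neither listed nor needed, are in the scene too. Of the things that look like the bowl, the larger one is meant.

How it is judged (in metres and radians):
On the way, in this order (a step that is already met when the one before it is completed fails the run):
1. the lid has been folded back and stands about upright (80 to 110 degrees open) (value of joint lid between 1.4 and 1.92 rad), for 0.2 s.
2. the large egg has been drawn clear of its cup, in the fingers (height (world z) of egg_large above 0.085 m and contact force between the fingers and egg_large above 1 N and contact force between egg_large and egg_box below 0.1 N), for 0.2 s.
At the end, for the whole second after the job is handed in: Lid 80 to 110 deg open; large egg held still in the fingers, long axis within 30 deg of level, centre within 45 mm of the bowl's axis and 95 to 210 mm above the worktop, touching neither bowl nor box; small eggs moved < 12 mm, bowl and jar < 20 mm, bowl level (all of step 1 and horizontal distance between egg_large and bowl below 0.045 m and height (world z) of egg_large between 0.095 and 0.21 m and angle between egg_large's own z axis and vertical between 1.047 and 2.094 rad and contact force between the fingers and egg_large above 1 N and contact force between egg_large and bowl below 0.1 N and contact force between egg_large and egg_box below 0.1 N and linear speed of egg_large below 0.03 m/s and distance of each of egg_small_1, egg_small_2 from where it was at the start of the episode below 0.012 m and distance of each of bowl, jar from where it was at the start of the episode below 0.02 m and angle between bowl's own z axis and vertical below 0.1 rad); the arm keeps its last pose, push and grip.
It fails at once if the large egg was dropped or laid on the worktop or in the bowl (height (world z) of egg_large below 0.047 m).
It fails at once if the large egg was squeezed too hard (over 50 N a finger) (contact force between the fingers and egg_large above 100 N).
It fails at once if a small egg was moved out of its place (distance of any of egg_small_1, egg_small_2 from where it was at the start of the episode above 0.012 m).
It fails at once if the bowl was shifted by more than 20 mm (distance of bowl from where it was at the start of the episode above 0.02 m).
It fails at once if the jar was shifted by more than 20 mm (distance of jar from where it was at the start of the episode above 0.02 m).
It also fails if it takes over 64 s, if anything falls off the work surface, if the arm or the gripper's body presses on something with over 40 N, if the wrist force passes 120 N, or if a joint passes its speed limit or range.

ROBOT

A 7-joint arm with a two-finger parallel gripper is mounted at the origin on a cart in front of the work surface, level with it; the furniture and walls round the work are solid. World frame = base frame: x ahead of the robot, y to its left, z up, the work surface at z = 0. Lengths are in mm, angles in rad, forces in N, time in s.
With the tool pointing down it reaches from about 425 to 925 mm from the base axis. Payload 6.8 kg.
Tool frame: the origin (TCP) lies between the finger pads; the fingertips stand 25 mm ahead of it and the grasp point (between the pads) lies 6 mm ahead of it (finger_overhang is the distance from the TCP to the fingertips, in mm); z points along the fingers, y is the line along which they close (so a half turn about z gives the same grasp; the last joint's range is limited). The gripper opens to 85 mm and grips with 20 to 120 N. Pads are 22 mm wide; open, the fingers measure 114 mm over their backs; the gripper's body (76 mm by 85 mm) begins 54 mm behind the grasp point. The pads swing forward as they close: fully open they stand 13 mm farther back than shut.
Start: joints at [1.132, 0.477, 0.022, 1.555, -0.011, 1.109, -0.083], TCP at [219.249, -638.417, 256.308] pointing down, gripper open.
Joint ranges: [-2.96, 2.96], [-0.34, 2.1], [-1.41, 1.46], [0.24, 2.44], [-1.37, 4.51], [0.17, 1.92], [-2.96, 2.96]. Speed limits (rad/s): [2.39, 2.39, 3.14, 3.14, 3.14, 3.14, 3.14].

INTERFACE

Orientations are given as a 3x3 rotation matrix whose columns are the frame's x, y, z axes.
In Python, from bench import sense, grab_frame, calibration, sign_off, finger_overhang gives the robot as it stands.
- The arm moves only by the tool move_arm, never from a script. Its argument "moves" is a list of rows, each a list of 7 numbers: the shift along the tool's x, y, z in cm, then the turn, a rotation vector about the tool's x, y, z in rad, then the opening, from 0 (shut) to 1 (fully open). A call has 1 to 12 rows; each row is the pose to reach, as a shift and turn from the pose commanded when the call began, along the tool's axes at that moment; what a row does not reach only later rows make up. A row lasts 1/8 s, in which the tool goes at most 62.5 mm and 10.7 degrees, less where a joint would pass 70% of its speed; a pose out of reach is approached as far as the arm can. A call with a gripper value outside its range is refused whole. The fingers move at their own pace and stop on an object; the grip force is fixed at half the most. Time passes only in rows, so rows that repeat a pose let the fingers close. It gives the time, the measured TCP pose, the force, the opening and the grip force at its end, in the units of the state.
- sense(): the state, without advancing time (a new reading comes with each control period).
- grab_frame(name): name is "side" or "top" or "wrist"; returns the picture (480x640x3 uint8, blue, green, red); there is no depth.
- calibration(name): a dict with "fx", "fy", "cx", "cy" (pixels), "R" (3x3) and "t" (3): a world point X has camera coordinates R X + t. Camera axes: x right, y down, z forward; pixel columns grow to the right and rows downward; lengths in mm; the calibration is good to about 2 mm. A picture is of the moment at which its call begins: read the wrist's pose just before it. calibration takes no time and is no camera call; for the wrist camera it gives the pose at the moment of the call.
- sign_off(): hands the job in; it is judged then, once.
The state is a dict: "time_s": time; "joint_positions": joint angles; "dq": joint speeds; "joint_torque": joint torques, N m; "tool_pos": TCP position; "eef_rot": TCP orientation; "ft_force": force on the tool from outside, world axes, zero at the start; "torque": the same for the moment, N m; "finger_gap": finger opening in mm; "grip_force": force on a finger pad.
Only numpy, scipy, OpenCV 4.12 (cv2) and the standard library are available. Lean on these libraries where they do the work, as an engineer would, in place of code of your own. Each camera call takes 0.05 s, during which the arm holds its last target. There are 200 camera calls.

## Working session

There is one attempt and no reset: what is moved stays moved. The work goes in short steps, Python scripts to look and compute and a tool call to move; the robot and the scene stay as the last step left them, time stands still between calls to the robot, and variables do not carry over. Pictures are saved under pics/ and viewed, at most 10 in all, crops included, and the job is handed in when it is done.

Besides the shell and the picture viewer there is one more tool, called after ">>>" as name(argument=value, ...), one argument or row to a line, values as JSON. move_arm: Moves the arm, as the interface text tells. Its arguments: {"type":"object","properties":{"moves":{"type":"array"}},"required":["moves"]}

```bash
mkdir -p pics; ls
python3 - <<'E'
from bench import *
import cv2,numpy as np
s=sense();print({k:np.round(v,3).tolist() for k,v in s.items()},finger_overhang)
for n in("side","top"):
    cv2.imwrite(f"pics/{n}0.png",grab_frame(n));c=calibration(n);print(n,{k:np.round(v,3).tolist() for k,v in c.items()})
E
```

```text
pics
{'time_s': 0.0, 'joint_positions': [1.132, 0.478, 0.022, 1.556, -0.012, 1.109, -0.083], 'dq': [0.002, -0.001, -0.001, 0.0, 0.001, -0.001, -0.001], 'joint_torque': [0.0, -59.645, 1.608, -28.12, 0.012, 0.009, -0.0], 'tool_pos': [219.049, -637.875, 255.314], 'eef_rot': [[0.946, 0.325, -0.001], [0.325, -0.946, 0.002], [-0.0, -0.002, -1.0]], 'ft_force': [-0.138, -0.225, 0.501], 'torque': [0.017, -0.01, -0.004], 'grip_force': 0.0, 'finger_gap': 85.565} 25.0
side {'fx': 481.116, 'fy': 481.116, 'cx': 324.69, 'cy': 239.283, 'R': [[0.455, -0.89, -0.014], [-0.654, -0.323, -0.683], [0.604, 0.321, -0.73]], 't': [-269.797, 449.165, 532.516]}
top {'fx': 487.418, 'fy': 487.418, 'cx': 315.546, 'cy': 241.173, 'R': [[0.022, -0.999, -0.03], [-0.993, -0.019, -0.117], [0.117, 0.033, -0.993]], 't': [-1.065, 617.705, 886.761]}
```

View pics/side0.png

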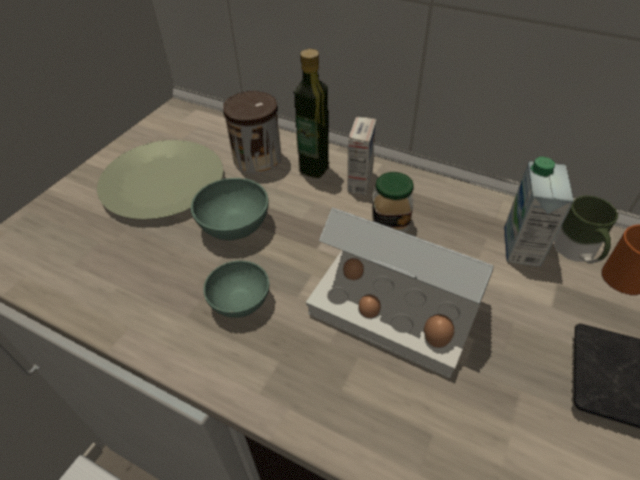

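View pics/top0.png

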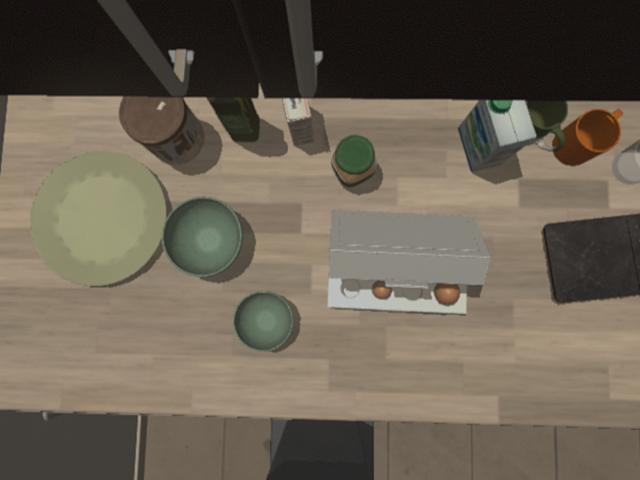

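The side view shows the large egg at (439,330), with small eggs at (370,306) and (354,269). The lid is half open and the jar stands behind it at (393,200). The top view shows the large egg at (447,293) and a small egg at (382,290).

- **Bowl look-alikes (top view):** large green bowl (203,237), small green bowl (264,321), pale dish (99,218). By the description I choose (203,237).
- **Egg look-alikes (side view):** (439,330) is large, (370,306) and (354,269) are small. I choose (439,330).
- **Jar look-alikes (top view):** jar (354,160), brown tin (160,120).

I'll check these choices in one close crop.

Run:
```python
import cv2,numpy as np
s=cv2.imread("pics/side0.png");t=cv2.imread("pics/top0.png")
a=cv2.resize(s[205:375,295:495],None,fx=4,fy=4,interpolation=cv2.INTER_CUBIC)[:, :800]
b=cv2.resize(t[200:325,320:495],None,fx=4,fy=4,interpolation=cv2.INTER_CUBIC)
b=cv2.copyMakeBorder(b,0,0,0,800-b.shape[1],cv2.BORDER_CONSTANT)
m=np.vstack([a,b]);print(m.shape)
a=np.hstack([cv2.resize(s[210:370,300:500],None,fx=2,fy=2,interpolation=3)]);
cv2.imwrite("pics/cs.png",cv2.resize(s[210:370,300:500],(800,600),interpolation=cv2.INTER_CUBIC) if 0 else cv2.resize(s[220:370,300:500],(800,600),interpolation=cv2.INTER_CUBIC))
cv2.imwrite("pics/ct.png",cv2.resize(t[190:340,310:510],(800,600),interpolation=cv2.INTER_CUBIC))
```

```text
(1180, 800, 3)
```

View pics/cs.png

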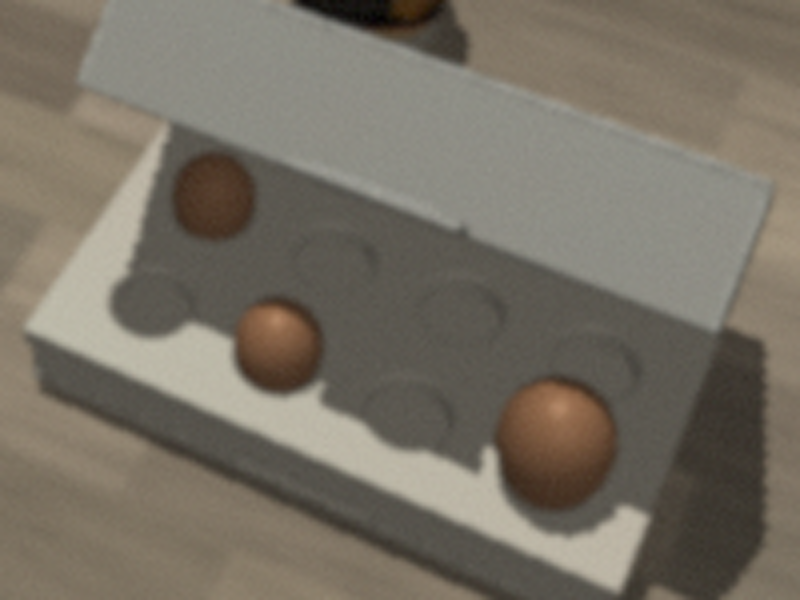

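View pics/ct.png

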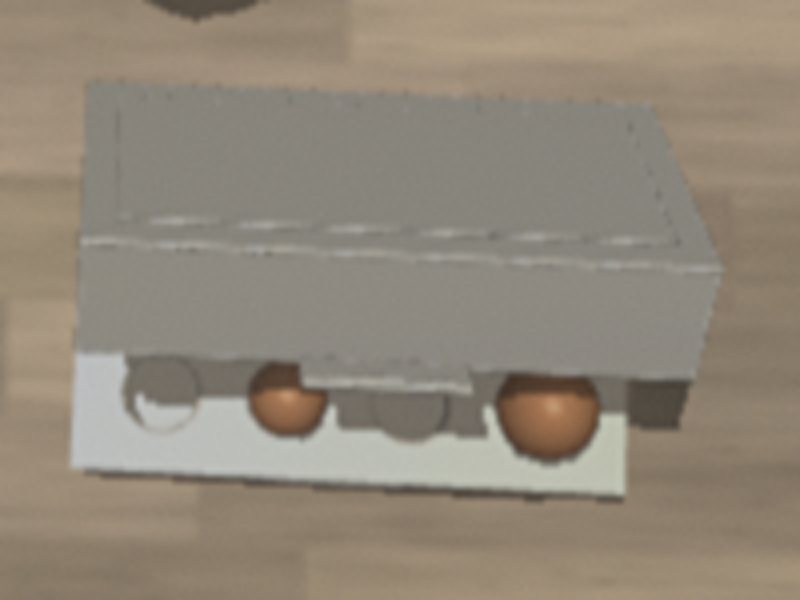

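The crops confirm the choices: the big egg is in the front cup at y=-87 (side crop (556,445)), and the tab edge is at top crop (300–470,385). Next I'll fit the poses.

```bash
cat > h.py <<'E'
import numpy as np
from bench import *
def proj(n,X):
    c=calibration(n);p=np.asarray(X,float)@np.array(c["R"]).T+np.array(c["t"])
    return np.c_[c["fx"]*p[:,0]/p[:,2]+c["cx"],c["fy"]*p[:,1]/p[:,2]+c["cy"]]
def onplane(n,uv,z):
    c=calibration(n);R=np.array(c["R"]);o=-R.T@c["t"]
    d=R.T@[(uv[0]-c["cx"])/c["fx"],(uv[1]-c["cy"])/c["fy"],1];return o+d*(z-o[2])/d[2]
def lidp(r,y,h,a): # r from hinge, depth h
    return [66-r*np.cos(a)+h*np.sin(a),y,36+r*np.sin(a)+h*np.cos(a)]
def world(L,x,y,w):
    L=np.asarray(L,float);c,s=np.cos(w),np.sin(w)
    return L@np.array([[c,-s,0],[s,c,0],[0,0,1]]).T+[x,y,0]
E
python3 - <<'E'
from h import *
from scipy.optimize import least_squares
B=[(-66,128,36),(-66,-128,36),(-29,-87,58)]
S=[(307,303.2),(455.5,368),(439,331.2),(369.7,306.2),(353.5,268.7),(320,240.5),(479.5,302.5),(493,266.2)]
T=[(328,306.7),(465.5,314),(447,293),(328.7,277.5),(483.7,285),(330.5,250),(490,257)]
def f(p,o=0):
    a=p[3]
    s=B+[(-29,29,45),(29,87,45),lidp(132,128,0,a),lidp(132,-128,0,a),lidp(132,-128,58,a)]
    t=B+[lidp(132,128,0,a),lidp(132,-128,0,a),lidp(132,128,58,a),lidp(132,-128,58,a)]
    return np.r_[(proj("side",world(s,*p[:3]))-S).ravel(),(proj("top",world(t,*p[:3]))-T).ravel()]
r=least_squares(f,[550,-150,0,.95],loss="soft_l1",x_scale=[100,100,.1,.1])
print(r.x.round(3),f(r.x).reshape(-1,2).round(1).tolist())
x=r.x
print("egg",world([(-29,-87,58)],*x[:3]).round(1),"hinge",world([(66,0,36)],*x[:3]).round(1))
print("rim,tab",world([lidp(132,0,0,x[3]),lidp(149,0,0,x[3])],*x[:3]).round(1))
for n,uv in(("top",(202.5,237.5)),("side",(231,208))):print("bowl",n,onplane(n,uv,65).round(1))
for n,uv in(("top",(355,155)),("side",(394,186))):print("jar",n,onplane(n,uv,103).round(1))
E
```

```text
[ 5.57970e+02 -1.44043e+02 -2.70000e-02  8.91000e-01] [[-1.6, -0.9], [-1.1, 0.7], [-0.3, -0.6], [-0.5, -0.1], [-0.5, 0.2], [-1.7, 0.8], [-0.4, 1.9], [1.2, -0.7], [0.0, -0.2], [1.2, -0.5], [0.5, -0.9], [0.4, 0.4], [0.7, 0.4], [-0.1, -1.2], [1.9, -0.8]]
egg [[ 526.6 -230.2   58. ]] hinge [[ 623.9 -145.8   36. ]]
rim,tab [[ 541.  -143.6  138.6]
 [ 530.3 -143.3  151.8]]
bowl top [617.1 220.   65. ]
bowl side [607.3 207.2  65. ]
jar top [766.3 -57.6 103. ]
jar side [760.7 -60.9 103. ]
```

>>> move_arm(
  moves=[
    [4,-3.6,0.5,0,0,0.04,0],
    [8,-7.3,1,0,0,0.07,0],
    [12,-11,1.5,0,0,0.11,0],
    [16,-14.6,2,0,0,0.14,0],
    [20,-18.2,2.5,0,0,0.18,0],
    [24,-22,3,0,0,0.21,0],
    [28,-25.6,3.6,0,0,0.25,0],
    [32,-29.2,4.2,0,0,0.28,0],
    [36,-33,4.8,0,0,0.32,0],
    [40,-36.5,5.3,0,0,0.35,0],
    [41.8,-38.1,5.6,0,0,0.358,0],
    [41.8,-38.1,5.6,0,0,0.358,0],
  ],
)

```text
time_s: 1.6
tool_pos: [491.4, -140.1, 199.9]
eef_rot: [[1.0, -0.023, -0.001], [-0.023, -1.0, 0.001], [-0.001, -0.001, -1.0]]
ft_force: [-0.0, -0.0, 0.5]
finger_gap: 0.2
grip_force: 0.0
```

```bash
cat >> h.py <<'E'
def st():
    s=sense();print({k:np.round(v,3).tolist() for k,v in s.items() if k not in("dq","joint_torque","torque")})
    import json;open("log.jsonl","a").write(json.dumps([list(map(float,s["joint_positions"])),list(map(float,s["tool_pos"])),np.array(s["eef_rot"]).tolist()])+"\n")
    return s
E
python3 -c "from h import *;st()"
```

```text
{'time_s': 1.6, 'joint_positions': [0.31, 0.284, -0.181, 1.99, 0.065, 0.874, -1.5], 'tool_pos': [491.354, -140.133, 199.852], 'eef_rot': [[1.0, -0.023, -0.001], [-0.023, -1.0, 0.001], [-0.001, -0.001, -1.0]], 'ft_force': [-0.002, -0.002, 0.489], 'grip_force': 0.0, 'finger_gap': 0.191}
```

>>> move_arm(
  moves=[
    [0.5,0,2,0,0,0,0],
    [1,0,4,0,0,0,0],
    [2,0,4,0,0,0,0],
    [3,0,4,0,0,0,0],
    [4.2,0,3.7,0,0,0,0],
    [5.4,0,3.3,0,0,0,0],
    [6.6,0,2.9,0,0,0,0],
    [7.8,0,2.5,0,0,0,0],
    [9,0,2.1,0,0,0,0],
    [10.2,0,1.7,0,0,0,0],
    [11.2,0,1.4,0,0,0,0],
    [12,0,1.2,0,0,0,0],
  ],
)

```text
time_s: 3.1
tool_pos: [611.5, -145.5, 188.4]
eef_rot: [[1.0, -0.027, -0.0], [-0.027, -1.0, 0.0], [-0.0, -0.0, -1.0]]
ft_force: [-0.6, 0.2, 0.3]
finger_gap: 0.2
grip_force: 0.4
```

Run:
```python
from h import *;import cv2
st();cv2.imwrite("pics/side1.png",grab_frame("side"))
```

```text
{'time_s': 3.1, 'joint_positions': [0.255, 0.475, -0.162, 1.727, 0.091, 0.947, -1.541], 'tool_pos': [611.457, -145.509, 188.373], 'eef_rot': [[1.0, -0.027, -0.0], [-0.027, -1.0, 0.0], [-0.0, -0.0, -1.0]], 'ft_force': [-0.64, 0.168, 0.295], 'grip_force': 0.385, 'finger_gap': 0.174}
```

View pics/side1.png

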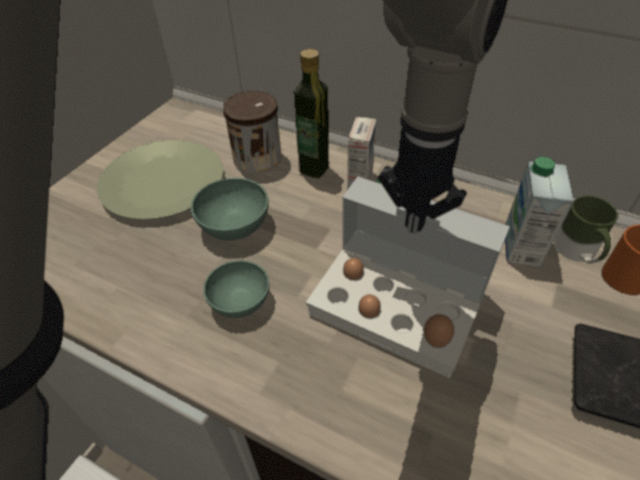

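The lid is now near upright, with its top edge running from about (347,182) to (506,232). I'll compare that with the projections.

Run:
```python
from h import *
p=(557.97,-144.04,-.027)
for a in(1.35,1.45,1.55,1.65,1.75):
    print(a,proj("side",world([lidp(132,128,0,a),lidp(132,-128,0,a),lidp(132,128,58,a),lidp(132,-128,58,a)],*p)).round(0).tolist())
```

```text
1.35 [[334.0, 208.0], [494.0, 266.0], [350.0, 182.0], [507.0, 234.0]]
1.45 [[338.0, 202.0], [497.0, 259.0], [354.0, 179.0], [508.0, 230.0]]
1.55 [[342.0, 197.0], [500.0, 252.0], [358.0, 176.0], [510.0, 226.0]]
1.65 [[346.0, 192.0], [502.0, 246.0], [361.0, 175.0], [511.0, 224.0]]
1.75 [[349.0, 189.0], [504.0, 241.0], [364.0, 174.0], [512.0, 222.0]]
```

Run:
```python
import cv2
s=cv2.imread("pics/side1.png")
cv2.imwrite("pics/c2.png",cv2.resize(s[170:320,330:530],(800,600),interpolation=cv2.INTER_CUBIC))
```

```text
(no output)
```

View pics/c2.png

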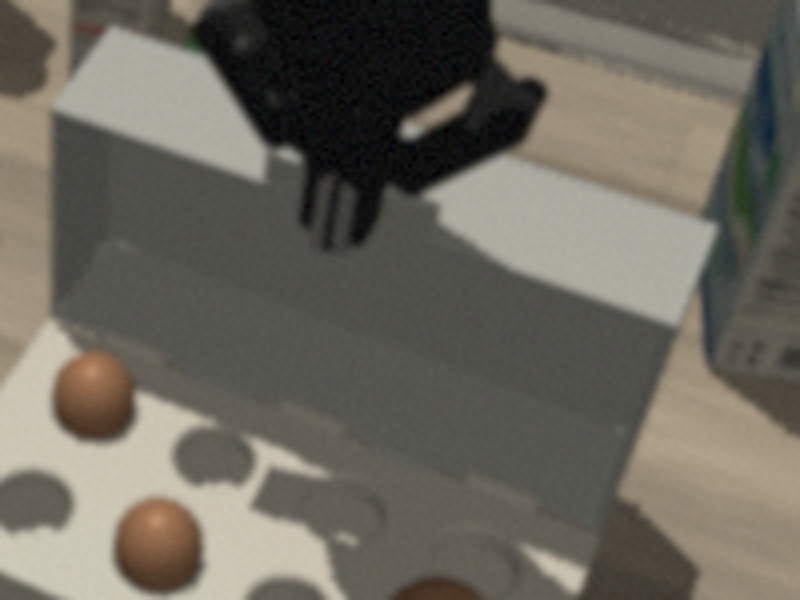

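The crop puts the rim corners at (343,197) and (498,251). Those match the projection for about 1.55 rad, so the lid is upright. I'll retreat and go above the egg.

>>> move_arm(
  moves=[
    [-2.5,0,0,0,0,0,0],
    [-5,0,0,0,0,0,0],
    [-7.5,0.5,0,0,0,0,0.3],
    [-8.26,3,0,0,0,0,0.6],
    [-8.26,6,0.5,0,0,0,1],
    [-8.26,8.7,1.5,0,0,0,1],
    [-8.26,8.7,2.5,0,0,0,1],
    [-8.26,8.7,2.5,0,0,0,1],
  ],
)

```text
time_s: 4.15
tool_pos: [525.5, -229.1, 162.5]
eef_rot: [[1.0, -0.026, -0.001], [-0.026, -1.0, 0.001], [-0.001, -0.001, -1.0]]
ft_force: [-0.2, 1.4, -0.5]
finger_gap: 85.6
grip_force: 0.0
```

Run:
```python
from h import *;import cv2
st();c=calibration("wrist");cv2.imwrite("pics/w0.png",grab_frame("wrist"))
R=np.array(c["R"]);print((-R.T@c["t"]).round(1),R.round(2).tolist())
print(proj("wrist",[(526.6,-230.2,58),(526.6,-230.2,86),(526.6,-207.2,58),(526.6,-253.2,58)]).round(1).tolist())
```

```text
{'time_s': 4.15, 'joint_positions': [0.414, 0.424, -0.141, 1.881, 0.076, 0.844, -1.363], 'tool_pos': [525.54, -229.106, 162.482], 'eef_rot': [[1.0, -0.026, -0.001], [-0.026, -1.0, 0.001], [-0.001, -0.001, -1.0]], 'ft_force': [-0.165, 1.435, -0.46], 'grip_force': 0.0, 'finger_gap': 85.564}
[ 597.6 -232.   280.5] [[-0.03, -1.0, -0.0], [-0.96, 0.03, 0.28], [-0.28, 0.01, -0.96]]
[[311.2, 255.6], [311.3, 271.7], [272.6, 256.5], [349.8, 254.6]]
```

View pics/w0.png

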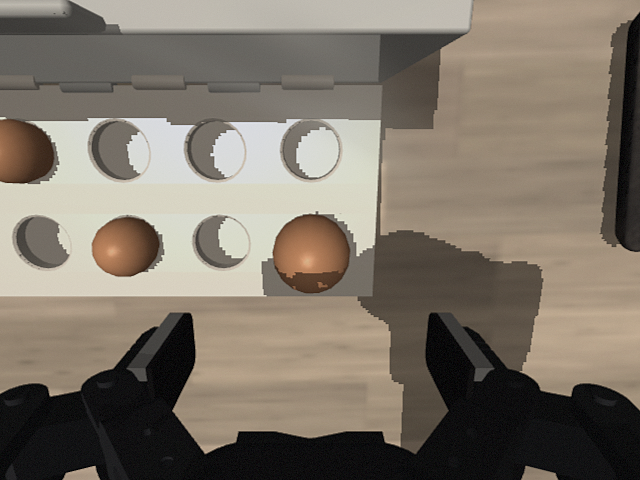

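The wrist view shows the egg centred at about (311,253), against about 256 predicted, so it sits roughly 3 mm further in +x. It lies midway between the fingers. I'll descend with a small correction.

>>> move_arm(
  moves=[
    [0.3,0.1,2,0,0,0,1],
    [0.3,0.1,4,0,0,0,1],
    [0.3,0.1,6,0,0,0,1],
    [0.3,0.1,7.5,0,0,0,1],
    [0.3,0.1,8.8,0,0,0,1],
    [0.3,0.1,9.7,0,0,0,0.8],
    [0.3,0.1,9.7,0,0,0,0.65],
    [0.3,0.1,9.7,0,0,0,0.6],
    [0.3,0.1,9.7,0,0,0,0.6],
  ],
)

```text
time_s: 5.32
tool_pos: [529.3, -231.6, 66.9]
eef_rot: [[1.0, -0.027, 0.001], [-0.027, -1.0, -0.0], [0.001, 0.0, -1.0]]
ft_force: [-0.5, -0.3, 0.2]
finger_gap: 51.5
grip_force: 0.0
```

>>> move_arm(
  moves=[
    [0,-0.1,0,0,0,0,0.56],
    [0,-0.1,0,0,0,0,0.54],
    [0,-0.1,0,0,0,0,0.53],
    [0,-0.1,0,0,0,0,0.53],
  ],
)

```text
time_s: 5.82
tool_pos: [529.2, -229.9, 66.6]
eef_rot: [[1.0, -0.027, 0.001], [-0.027, -1.0, 0.0], [0.001, -0.0, -1.0]]
ft_force: [1.2, 3.3, 3.8]
finger_gap: 45.3
grip_force: 6.0
```

>>> move_arm(
  moves=[
    [0,0,0,0,0,0,0.52],
    [0,0,0,0,0,0,0.51],
    [0,0,0,0,0,0,0.51],
  ],
)

```text
time_s: 6.2
tool_pos: [529.2, -229.9, 66.7]
eef_rot: [[1.0, -0.027, 0.001], [-0.027, -1.0, 0.0], [0.001, -0.0, -1.0]]
ft_force: [-0.5, 3.7, 5.9]
finger_gap: 44.1
grip_force: 34.1
```

>>> move_arm(
  moves=[
    [0,0,0,0,0,0,0.518],
    [0,0,-0.5,0,0,0,0.518],
    [0,0,-1.5,0,0,0,0.518],
    [0,0,-3,0,0,0,0.518],
    [0,0,-4.5,0,0,0,0.518],
    [0,0,-6,0,0,0,0.518],
    [0,0,-6,0,0,0,0.518],
    [0,0,-6,0,0,0,0.518],
  ],
)

```text
time_s: 7.2
tool_pos: [528.6, -230.3, 126.2]
eef_rot: [[1.0, -0.027, -0.0], [-0.027, -1.0, 0.0], [-0.0, -0.0, -1.0]]
ft_force: [0.1, 1.0, -0.7]
finger_gap: 44.6
grip_force: 30.0
```

Run:
```python
from h import *;import cv2
st();cv2.imwrite("pics/w1.png",np.hstack([cv2.resize(grab_frame("wrist"),(400,300)),grab_frame("side")[150:450,280:680-40]]))
```

```text
{'time_s': 7.2, 'joint_positions': [0.408, 0.477, -0.136, 1.898, 0.089, 0.773, -1.374], 'tool_pos': [528.616, -230.32, 126.172], 'eef_rot': [[1.0, -0.027, -0.0], [-0.027, -1.0, 0.0], [-0.0, -0.0, -1.0]], 'ft_force': [0.144, 1.026, -0.701], 'grip_force': 30.002, 'finger_gap': 44.569}
```

View pics/w1.png

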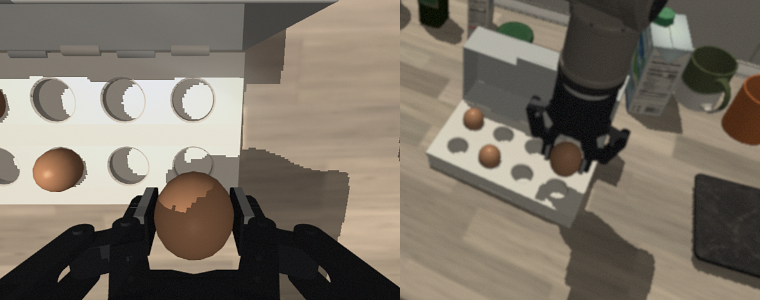

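The egg is held: wrist panel (193,215), and its cup is empty. The lid still stands. To lay the tool level I need to know which wrist turns the arm allows, so I'll fit its kinematics to the logged poses.

```bash
cat > kin.py <<'E'
import json,numpy as np
from scipy.optimize import least_squares
from scipy.spatial.transform import Rotation as Ro
D=[json.loads(l) for l in open("log.jsonl")]
D.append([[1.132,.478,.022,1.556,-.012,1.109,-.083],[219.05,-637.9,255.3],[[.946,.325,-.001],[.325,-.946,.002],[0,-.002,-1]]])
LO=np.array([-2.96,-.34,-1.41,.24,-1.37,.17,-2.96]);HI=np.array([2.96,2.1,1.46,2.44,4.51,1.92,2.96])
def fk(q,k,full=0):
    H,L1,e,L2,w,L3,o7,e2=k;z=lambda a:Ro.from_euler("z",-a);y=lambda a:Ro.from_euler("y",a)
    P=[np.array([0,0,H])];R=z(q[0])*y(q[1]);R=R*z(q[2])
    P.append(P[-1]+R.apply([e,0,L1]));R=R*y(q[3]);P.append(P[-1]+R.apply([e2,0,0]))
    R=R*z(q[4]);P.append(P[-1]+R.apply([0,0,L2]));R=R*y(q[5]);P.append(P[-1]+R.apply([w,0,L3]));R=R*z(q[6]+o7)
    return (P,R) if full else (P[-1],R)
def res(k):
    o=[]
    for q,p,M in D:
        P,R=fk(q,k);o+=list((P-p)/10)+list((R.as_matrix()-M).ravel()*20)
    return np.r_[o,(k[4]-0)/100,(k[2]+k[7])/100,(k[5]-250)/300,(k[0]-300)/300]
best=min((least_squares(res,[300,400,0,400,0,250,o,0]) for o in(-2,0,1.5,3)),key=lambda r:r.cost)
K=best.x
def ik(p,M,seeds=60,q0=None):
    sols=[];rng=np.random.default_rng(0)
    for i in range(seeds):
        x0=q0 if q0 is not None and i==0 else rng.uniform(LO+.05,HI-.05)
        f=lambda q:np.r_[(fk(q,K)[0]-p)/100,(fk(q,K)[1].as_matrix()-M).ravel()]
        r=least_squares(f,np.clip(x0,LO+.06,HI-.06),bounds=(LO+.05,HI-.05))
        if r.cost<1e-4:sols.append(r.x)
        if q0 is not None and i==0 and sols:break
    return sols
if __name__=="__main__":
    print(K.round(2),best.cost)
    for d in D:P,R=fk(d[0],K);print((P-d[1]).round(1),np.abs(R.as_matrix()-d[2]).max().round(3))
E
python3 kin.py
```

```text
[  38.42  837.43   43.32  461.84  232.3   408.71    4.71 -123.77] 55.97467027078616
[-27.4  37.3  19.7] 0.0
[11.3 22.4 -3.4] 0.0
[14.6 26.9 -2.1] 0.0
[ 32.7  17.7 -16.6] 0.0
[56.5 38.9  2.8] 0.001
```

```bash
python3 - <<'E'
s=open("kin.py").read()
a=s.index("def fk");b=s.index("def ik")
new='''O7=3*np.pi/2
PR=np.array([0,0,300, 0,0,0, 0,0,400, 0,0,0, 0,0,400, 0,0,250.])
SG=np.array([1,1,100, 1,40,1, 40,40,100, 40,.1,.1, 1,40,100, 100,40,150.])
def frames(q):
    z=lambda a:Ro.from_euler("z",-a);y=lambda a:Ro.from_euler("y",a)
    R0=Ro.identity();R2=z(q[0])*y(q[1]);R3=R2*z(q[2]);R4=R3*y(q[3]);R5=R4*z(q[4]);R6=R5*y(q[5])
    return [R0,R2,R3,R4,R5,R6],R6*z(q[6]+O7)
def fk(q,k,full=0):
    F,R=frames(q);P=np.cumsum([f.apply(o) for f,o in zip(F,k.reshape(-1,3))],0)
    return (P,R) if full else (P[-1],R)
A=np.vstack([np.hstack([f.as_matrix() for f in frames(d[0])[0]]) for d in D]);bb=np.hstack([d[1] for d in D])
K=PR+np.linalg.lstsq(np.vstack([A*SG,np.eye(18)]),np.r_[bb-A@PR,np.zeros(18)],rcond=None)[0]*SG
'''
s=s[:a]+new+s[b:];s=s.replace("print(K.round(2),best.cost)","print(K.reshape(-1,3).round(1))")
open("kin.py","w").write(s)
E
python3 kin.py
```

```text
[[-1.000e-01 -0.000e+00  2.803e+02]
 [-0.000e+00 -2.930e+01  0.000e+00]
 [ 2.000e-01 -2.470e+01  5.407e+02]
 [ 4.000e-01 -0.000e+00  0.000e+00]
 [-0.000e+00 -4.200e+00  4.740e+02]
 [ 1.100e+00 -4.200e+00  2.932e+02]]
[ 0.1 -0.1 -0.1] 0.0
[ 0.1 -0.   0.2] 0.0
[-0. -0. -0.] 0.0
[-0.1  0.  -0. ] 0.0
[ 0.1  0.1 -0.1] 0.001
```

```bash
cat > plan.py <<'E'
from kin import *
q=np.array(D[-2][0]);M0=np.array(D[-2][2])
G=np.array([613,214,165.])
def cont(q,p,M):
    s=ik(p,M,1,q);return s[0] if s else None
p0=np.array(D[-2][1])
qs=q
for t in np.linspace(0,1,13)[1:]:
    qs=cont(qs,p0+(np.array([613,214,240])-p0)*t,M0)
print("above",qs.round(2))
for h in range(0,360,30):
    d=np.array([np.cos(np.radians(h)),np.sin(np.radians(h)),0]);ax=np.cross([0,0,-1],d)
    x=qs;last=0;mx=0
    for a in range(5,81,5):
        R=Ro.from_rotvec(ax*np.radians(a)).as_matrix()@M0
        t=a/80;eg=np.array([613,214,233])*(1-t)+G*t
        n=cont(x,eg-7*R[:,2],R)
        if n is None:break
        mx=max(mx,np.abs(n-x).max());x=n;last=a
    print(h,last,round(mx,2),x.round(2),"wrist",fk(x,K,1)[0][4].round(),"elbow",fk(x,K,1)[0][2].round())
E
python3 plan.py
```

```text
above [-0.25  0.46 -0.25  1.62  0.13  1.07 -2.13]
0 35 0.77 [-0.84  0.32  0.32  2.11  0.83  0.29 -2.91] wrist [438. 216. 447.] elbow [146.  85. 797.]
30 35 0.28 [ 0.32  0.42 -0.86  2.07  1.02  0.28 -2.91] wrist [461. 130. 448.] elbow [ 212. -119.  766.]
60 55 0.64 [ 0.66  0.69 -0.99  2.07 -1.32  0.22 -0.37] wrist [494.   0. 361.] elbow [ 259. -255.  683.]
90 80 0.12 [ 0.6   1.02 -0.8   1.78 -0.97  0.95 -0.77] wrist [617. -81. 219.] elbow [ 360. -305.  549.]
120 80 0.09 [ 0.28  1.05 -0.5   1.4  -0.77  1.54 -1.38] wrist [764. -40. 219.] elbow [ 443. -179.  539.]
150 70 0.21 [ 0.14  1.13 -0.62  1.09 -0.34  1.87 -1.98] wrist [858.  76. 279.] elbow [ 484. -116.  497.]
180 45 0.13 [-0.22  0.91 -0.21  1.11 -0.13  1.86 -2.  ] wrist [825. 218. 407.] elbow [432.  43. 607.]
210 40 0.18 [-0.59  0.88  0.26  1.17 -0.09  1.81 -1.93] wrist [779. 315. 428.] elbow [372. 184. 631.]
240 60 0.46 [-1.    1.18  0.89  1.15 -0.08  1.87 -1.76] wrist [742. 442. 329.] elbow [304. 390. 504.]
270 80 0.07 [-0.95  1.06  0.32  1.36  0.68  1.78 -2.49] wrist [611. 510. 214.] elbow [315. 351. 549.]
300 80 0.21 [-1.42  1.1   0.81  1.77  0.69  1.09 -2.9 ] wrist [463. 470. 214.] elbow [119. 462. 539.]
330 60 0.48 [-1.66  1.03  1.2   2.13  0.46  0.22 -2.91] wrist [386. 345. 328.] elbow [ -1. 452. 580.]
```

```bash
cat > plan2.py <<'E'
from plan import *
from h import onplane
print("wall",onplane("top",(4,200),0).round(),"dish",onplane("top",(99,218),40).round(),onplane("top",(31,218),40).round())
for yaw in(0.3,.6):
  M1=Ro.from_rotvec([0,0,yaw]).as_matrix()@M0
  q1=q
  for t in np.linspace(0,1,13)[1:]:
    q1=cont(q1,p0+(np.array([613,214,250])-p0)*t,Ro.from_rotvec([0,0,yaw*t]).as_matrix()@M0)
  for h in(280,290,300):
    d=np.array([np.cos(np.radians(h)),np.sin(np.radians(h)),0]);ax=np.cross([0,0,-1],d)
    x=q1;mx=0
    for a in range(5,76,5):
        R=Ro.from_rotvec(ax*np.radians(a)).as_matrix()@M1;t=a/75
        n=cont(x,np.array([613,214,243])*(1-t)+np.array([613,214,180])*t-7*R[:,2],R)
        if n is None:break
        mx=max(mx,np.abs(n-x).max());x=n
    P=np.array([613,214,180])-7*R[:,2]
    print(yaw,h,a,round(mx,2),x.round(2),"wrist",fk(x,K,1)[0][4].round(),"R",R.round(2).tolist(),"TCPshift cm in M1",(M1.T@(P-[613,214,250])/10).round(2),"rotvec/75deg",(M1.T@ax).round(3))
E
python3 plan2.py | grep -v "^[0-9]* [0-9]* .*elbow"
```

```text
above [-0.25  0.46 -0.25  1.62  0.13  1.07 -2.13]
wall [694. 647.   0.] dish [654. 429.  40.] [652. 562.  40.]
0.3 280 75 0.08 [-0.97  0.94  0.26  1.5   0.79  1.63 -2.38] wrist [560. 500. 254.] R [[0.98, 0.14, 0.17], [0.2, -0.24, -0.95], [-0.09, 0.96, -0.26]] TCPshift cm in M1 [ 0.07 -0.67  6.82] rotvec/75deg [-0.995 -0.098  0.   ]
0.3 290 75 0.09 [-0.99  0.88  0.22  1.63  0.92  1.53 -2.59] wrist [511. 486. 255.] R [[0.94, 0.02, 0.33], [0.32, -0.27, -0.91], [0.07, 0.96, -0.26]] TCPshift cm in M1 [-0.05 -0.67  6.82] rotvec/75deg [-0.997  0.076  0.   ]
0.3 300 75 0.09 [-1.01  0.83  0.2   1.76  1.05  1.42 -2.81] wrist [465. 464. 255.] R [[0.87, -0.09, 0.48], [0.43, -0.34, -0.84], [0.24, 0.94, -0.26]] TCPshift cm in M1 [-0.17 -0.65  6.82] rotvec/75deg [-0.969  0.248  0.   ]
0.6 280 75 0.08 [-0.97  0.94  0.26  1.5   0.79  1.63 -2.08] wrist [560. 500. 254.] R [[0.89, 0.42, 0.17], [0.26, -0.17, -0.95], [-0.37, 0.89, -0.26]] TCPshift cm in M1 [ 0.26 -0.62  6.82] rotvec/75deg [-0.922 -0.388  0.   ]
0.6 290 75 0.09 [-0.99  0.88  0.22  1.63  0.92  1.53 -2.29] wrist [511. 486. 254.] R [[0.9, 0.29, 0.33], [0.39, -0.16, -0.91], [-0.21, 0.94, -0.26]] TCPshift cm in M1 [ 0.15 -0.66  6.82] rotvec/75deg [-0.975 -0.222  0.   ]
0.6 300 75 0.09 [-1.01  0.83  0.2   1.76  1.05  1.42 -2.51] wrist [465. 464. 255.] R [[0.86, 0.17, 0.48], [0.51, -0.2, -0.84], [-0.05, 0.96, -0.26]] TCPshift cm in M1 [ 0.04 -0.68  6.82] rotvec/75deg [-0.999 -0.049  0.   ]
```

>>> move_arm(
  moves=[
    [0,0,-3,0,0,0,0.518],
    [0,0,-7,0,0,0,0.518],
    [0,0,-10.5,0,0,0,0.518],
    [0.3,-2,-12.4,0,0,-0.03,0.518],
    [1,-6,-12.4,0,0,-0.08,0.518],
    [1.6,-10,-12.4,0,0,-0.14,0.518],
    [2.3,-14,-12.4,0,0,-0.19,0.518],
    [2.9,-18,-12.4,0,0,-0.25,0.518],
    [3.6,-22,-12.4,0,0,-0.3,0.518],
    [4.2,-26,-12.4,0,0,-0.35,0.518],
    [4.9,-30,-12.4,0,0,-0.4,0.518],
    [5.5,-34,-12.4,0,0,-0.45,0.518],
  ],
)

```text
time_s: 8.8
tool_pos: [592.1, 110.9, 249.1]
eef_rot: [[0.91, 0.414, -0.002], [0.414, -0.91, 0.0], [-0.002, -0.001, -1.0]]
ft_force: [-0.3, -0.5, -0.8]
finger_gap: 44.2
grip_force: 30.0
```

>>> move_arm(
  moves=[
    [2,-2.8,0,0,0,-0.05,0.518],
    [4,-5.6,0,0,0,-0.1,0.518],
    [5.5,-7.6,0,0,0,-0.13,0.518],
    [6.2,-8.5,0,0,0,-0.146,0.518],
    [6.2,-8.5,0,0,0,-0.146,0.518],
  ],
)

```text
time_s: 9.43
tool_pos: [614.6, 211.3, 249.9]
eef_rot: [[0.842, 0.539, -0.001], [0.539, -0.842, -0.0], [-0.001, -0.0, -1.0]]
ft_force: [0.2, -0.1, -0.8]
finger_gap: 44.5
grip_force: 30.0
```

>>> move_arm(
  moves=[
    [0,0,0.5,-0.1,0,0,0.518],
    [0,0,1.2,-0.22,0,0,0.518],
    [0,-0.1,1.9,-0.35,0,0,0.518],
    [0,-0.2,2.6,-0.48,0,0,0.518],
    [0,-0.3,3.3,-0.61,0,0,0.518],
    [0,-0.4,4,-0.74,0,0,0.518],
    [0,-0.5,4.7,-0.87,0,0,0.518],
    [0,-0.6,5.4,-1,0,0,0.518],
    [0,-0.7,6,-1.12,0,0,0.518],
    [0,-0.7,6.6,-1.23,0,0,0.518],
    [0,-0.7,6.8,-1.31,0,0,0.518],
    [0,-0.7,6.8,-1.31,0,0,0.518],
  ],
)

```text
time_s: 10.92
tool_pos: [610.7, 216.0, 181.0]
eef_rot: [[0.843, 0.141, 0.519], [0.538, -0.215, -0.815], [-0.003, 0.966, -0.257]]
ft_force: [0.5, -0.4, -0.4]
finger_gap: 44.3
grip_force: 30.0
```

Run:
```python
from h import *;import cv2
s=st();R=np.array(s["eef_rot"]);e=s["tool_pos"]+7*R[:,2];print("egg est",e.round(1),proj("side",[e]),proj("top",[e]))
a=grab_frame("side")[50:350,100:500];b=grab_frame("top")[120:420,100:500]
cv2.imwrite("pics/f.png",np.hstack([a,b]))
```

```text
{'time_s': 10.925, 'joint_positions': [-0.886, 0.814, -0.006, 1.768, 1.165, 1.519, -2.612], 'tool_pos': [610.683, 216.011, 180.981], 'eef_rot': [[0.843, 0.141, 0.519], [0.538, -0.215, -0.815], [-0.003, 0.966, -0.257]], 'ft_force': [0.517, -0.426, -0.401], 'grip_force': 30.022, 'finger_gap': 44.327}
egg est [614.3 210.3 179.2] [[221.60687777 157.1949143 ]] [[189.9924129  230.50614029]]
```

View pics/f.png

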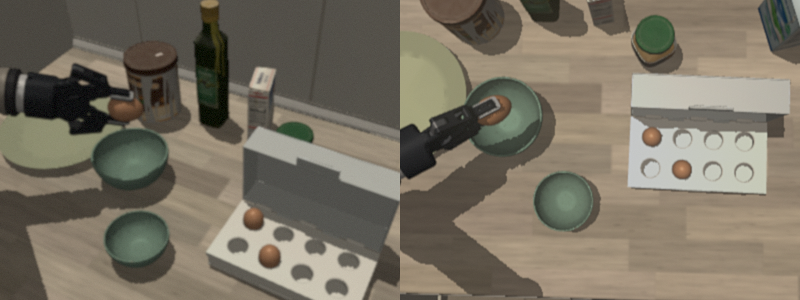

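The egg lies on its side over the large bowl, at (125,105) in the left panel and (497,108) in the right. The lid is upright, and the small eggs, bowl and jar are in their places. I'll hand it in.

```bash
python3 -c "from bench import *;print(sign_off())"
```

```text
the job is handed in; nothing more can be done
None
```

I handed the job in with the lid at about 1.55 rad and the large egg held at about 30 N, on its side (about 75° from vertical). Its centre is about 179 mm above the worktop and 5 mm from the bowl's axis; no verdict came back.

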